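# Tip a meter module onto the reader plate and start the reading

### The arm

A 7-joint arm with a two-finger parallel gripper is mounted at the origin on the work surface. World frame = base frame: x ahead of the robot, y to its left, z up, the work surface at z = 0. Lengths are in mm, angles in rad, forces in N, time in s.
With the tool pointing down it reaches from about 350 to 900 mm from the base axis. Payload 19.9 kg.
Tool frame: the origin (TCP) lies midway between the tips of the shut fingers; the grasp point (between the pads) lies manip.hold_point_z behind it (manip.hold_point_z is the distance from the TCP to the grasp point, in mm); z points along the fingers, y is the direction in which the jaws open and shut (so a half turn about z gives the same grasp; the last joint's range is limited). The gripper opens to 94 mm and grips with 3 to 60 N. Pads are 16 mm wide; open, the fingers measure 119 mm over their backs; the gripper's body (75 mm by 177 mm) begins 78 mm behind the grasp point.
Start: joints at [-1.163, 0.417, -0.01, 1.614, 0.005, 1.111, -0.053], TCP at [271.165, 563.088, 205.425] pointing down, gripper open.
Joint ranges: [-2.81, 2.81], [-0.39, 2.02], [-1.27, 1.25], [0.06, 2.57], [-1.19, 4.33], [0.19, 2], [-2.82, 2.82]. Speed limits (rad/s): [1.89, 1.89, 2.39, 2.39, 3.01, 3.01, 3.01].

### API

Orientations are given as a 3x3 rotation matrix whose columns are the frame's x, y, z axes.
In Python, from rig import manip gives the robot as it stands.
- The arm moves only by the tool drive_tool, never from a script. Its argument "targets" is a list of rows, each a list of 4 numbers: the shift along the tool's x, y, z in mm, then the turn about the tool's z in degrees. In form: [[dx, dy, dz, yaw], ...]. A call has 1 to 12 rows; each row shifts and turns the commanded pose from where the row before left it, along the tool's axes as they then stand; what a row does not reach is not made up. A row lasts 1/12 s, in which the tool goes at most 41.7 mm and 7.16 degrees, less where a joint would pass 70% of its speed; a pose out of reach is approached as far as the arm can. A call is refused whole if a number of a shift passes 41.7 or a number of a turn 7.16, either way. A call with a gripper value outside its range is refused whole. "gripper" is the finger opening in mm, from 0 to 94, set as the call begins (left out, the last holds). The fingers move at their own pace and stop on an object; the grip force is fixed at half the most. Time passes only in rows, so rows that do not move let the fingers close. It gives the time, the measured TCP pose, the force and the opening at its end, in the units of the state.
- manip.state(): the state, without advancing time (a new reading comes with each control period).
- manip.get_image(name): name is "scene" or "top" or "wrist"; returns a dict with "image" (384x512x3 uint8, red, green, blue), "fovy" (degrees; the focal length in pixels is half the picture's height over the tangent of half this angle, whatever the lens; pixels are square), "cx", "cy" (the principal point, pixels), "rvec" (rotation vector, rad) and "tvec" (3), from world to camera coordinates, as OpenCV has them; the wrist camera has in their place "hand_eye" (4x4, takes a point from camera to tool coordinates, whose origin is the TCP and whose axes are the flange's). Camera axes: x right, y down, z forward; pixel columns grow to the right and rows downward; lengths in mm; the calibration is good to about 2 mm. A picture is of the moment at which its call begins: read the wrist's pose just before it. There is no depth.
- manip.sign_off(): hands the job in, once; it reports no verdict.
The state is a dict: "t": time; "qpos": joint angles; "dq": joint speeds; "joint_torque": joint torques, N m; "position": TCP position; "eef_rot": TCP orientation; "force": force on the tool from outside, world axes, zero at the start; "ft_torque": the same for the moment, N m; "width": opening from 0.0 (shut) to 1.0 (fully open).
Only numpy, scipy, OpenCV 4.12 (cv2) and the standard library are available. Lean on these libraries where they do the work, as an engineer would, in place of code of your own. Each camera call takes 0.05 s, during which the arm holds its last target. There are 200 camera calls.

### The job

On the reader plate a tall slim meter module stands on end at one short side of the white outline, on the line or just within it. Push it near its top so that it tips over towards the middle of the outline and comes down flat on its broad side inside the outline; do not pick it up. Then press the push button on the plate all the way down and let it come up again, leaving the other things where they are.

Things in the scene. Friction and masses are not known exactly. Their poses are not given: they have to be found in the camera images.
- module: the meter module to tip: a white DIN-rail module standing on end, 66 mm deep (its x), 36 mm thick (its y), 110 mm tall (its z), 0.11 to 0.23 kg. Origin: centre of its underside. Front (-x) with a 45 mm tall nose and dark window, 8 mm proud; broad sides (+y, -y) flat. It stands at the zone's -y end, 62 to 82 mm from the zone's centre, its y within 0.1 rad of the zone's y.
- module_mid (a point): middle of the module's body, 55 mm above its underside along its z. Pushed near its top towards the zone's +y (about 0.2 of its weight), the module tips about its lower edge and falls by itself once it leans 18 degrees, after about 30 mm of push; it then lies in the outline. Pushed low it slides.
- module_corner0 (a point): on the module, halfway through its thickness, at the bottom front (-x) corner of its 66 x 110 mm broad outline. Only used to tell where the outline of the lying module is.
- module_corner1 (a point): on the module, halfway through its thickness, at the bottom rear (+x) corner of its 66 x 110 mm broad outline. Only used to tell where the outline of the lying module is.
- module_corner2 (a point): on the module, halfway through its thickness, at the top front (-x) corner of its 66 x 110 mm broad outline. Only used to tell where the outline of the lying module is.
- module_corner3 (a point): on the module, halfway through its thickness, at the top rear (+x) corner of its 66 x 110 mm broad outline. Only used to tell where the outline of the lying module is.
- station: the reader plate: a fixed grey slab 250 x 300 x 6 mm lying on the bench at any yaw, z up. Its origin is on the bench right under the centre of the white outline; the slab reaches from x -115 to +135 mm and from y -125 to +175 mm.
- zone (a point): centre of the white painted outline, on the plate's top face (6 mm above the bench), axes as the plate's. The outline is a rectangle, 126 mm along x by 176 mm along y over its outer edges, with a line 6 mm wide, painted flat. The push button stands beside its +x side.
- start (a joint): travel of the push button: 0 up, 0.006 m fully down; it springs back, and takes about 5 N to hold fully down
- start_top (a point): centre of the top of the push button, a black round cap 30 mm across on a small grey housing that stands on the plate, about 98 mm from the zone's centre along +x and up to 50 mm to either side along y; it is pressed straight down
- wide_module: bystander: a shorter, thicker white module, 66 (x) x 54 (y) x 85 mm tall, standing on the plate at the zone's +y end, outside the outline, about 138 mm from its centre. Origin: centre of its underside
- relay: bystander: a small black relay block 28 x 28 x 32 mm tall, standing on the plate about 92 mm from the zone's centre along -x, outside the outline. Origin: centre of its underside
- tool_cup: bystander: a brown round tool cup, 72 mm across and 90 mm tall, with screwdriver handles sticking out to 146 mm, on the bench to the right (-y) of the plate. Origin: centre of its underside
There are look-alikes about, which are no part of the job. What is shaped like the module but turquoise or yellow is not meant.

How it is judged:
By the outcome, as a careful person would: the job done as asked, in the order asked, and still so for the second after the job is handed in, with the robot touching nothing.
It also fails if it takes over 38 s, if anything falls off the work surface, if the arm or the gripper's body presses on something with over 40 N, if the wrist force passes 120 N, or if a joint passes its speed limit or range.

## Working session

There is one attempt and no reset: what is moved stays moved. The work goes in short steps, Python scripts to look and compute and a tool call to move; the robot and the scene stay as the last step left them, time stands still between calls to the robot, and variables do not carry over. Pictures are saved under pics/ and viewed, about 8 in all and at most 12, crops included, and the job is handed in when it is done.

Besides the shell and the picture viewer there is one more tool, called after ">>>" as name(argument=value, ...) on one line, values as JSON. drive_tool: Moves the arm, as the interface text tells. Its arguments: {"type":"object","properties":{"targets":{"type":"array","items":{"type":"array","items":{"type":"number"}}},"gripper":{"type":"number"}},"required":["targets"]}

```bash
mkdir -p pics; ls; cat > h.py <<'E'
import numpy as np, cv2
from rig import manip
def snap(name, fn, crop=None, s=1):
    st=manip.state(); d=manip.get_image(name); im=d['image'][:,:,::-1].copy()
    np.savez('pics/'+fn+'.npz', st_p=st['position'], st_R=st['eef_rot'], **{k:v for k,v in d.items()})
    cv2.imwrite('pics/'+fn+'.png', im); return d
def cam(fn):
    d=np.load('pics/'+fn+'.npz'); f=192/np.tan(np.radians(float(d['fovy']))/2)
    K=np.array([[f,0,float(d['cx'])],[0,f,float(d['cy'])],[0,0,1]])
    if 'rvec' in d: R=cv2.Rodrigues(d['rvec'])[0]; t=d['tvec'].ravel(); return K,R,t
    T=np.eye(4);T[:3,:3]=d['st_R'];T[:3,3]=np.array(d['st_p']).ravel(); M=np.linalg.inv(T@d['hand_eye']); return K,M[:3,:3],M[:3,3]
def ray(fn,uv,z):
    K,R,t=cam(fn); c=-R.T@t; r=R.T@np.linalg.inv(K)@np.array([uv[0],uv[1],1.]); return c+r*(z-c[2])/r[2]
def proj(fn,P):
    K,R,t=cam(fn); q=(K@(R@np.atleast_2d(P).T+t[:,None])); return (q[:2]/q[2]).T
def crop(fn,x0,y0,x1,y1,s):
    im=cv2.imread('pics/'+fn+'.png')[y0:y1,x0:x1]; cv2.imwrite('pics/'+fn+'_c%d_%d.png'%(x0,y0),cv2.resize(im,None,fx=s,fy=s,interpolation=cv2.INTER_CUBIC))
E
python3 - <<'E'
from h import *
s=manip.state(); print(s['t'],s['position'],s['eef_rot'],s['width'],manip.hold_point_z)
a=snap('top','top0');b=snap('scene','sc0')
im=np.hstack([cv2.imread('pics/top0.png')]); 
cv2.imwrite('pics/both.png',cv2.resize(np.vstack([cv2.imread('pics/top0.png'),cv2.imread('pics/sc0.png')]),None,fx=.78,fy=.78))
cv2.imwrite('pics/top0x.png',cv2.resize(cv2.imread('pics/top0.png'),None,fx=1.56,fy=1.56))
for n in('top0','sc0'):
  K,R,t=cam(n); print(n,-R.T@t)
E
```

```text
pics
0.0 [271.02960079 562.7354612  204.80556208] [[-9.00989005e-01  4.33841687e-01 -4.50916528e-04]
 [ 4.33841906e-01  9.00988220e-01 -1.19504230e-03]
 [-1.12188688e-04 -1.27234646e-03 -9.99999184e-01]] 1.0033715954526141 18.8
top0 [ 384.52040049  -78.89840828 1373.73045534]
sc0 [1371.41671245  135.90537242  727.59343382]
```

View pics/top0x.png

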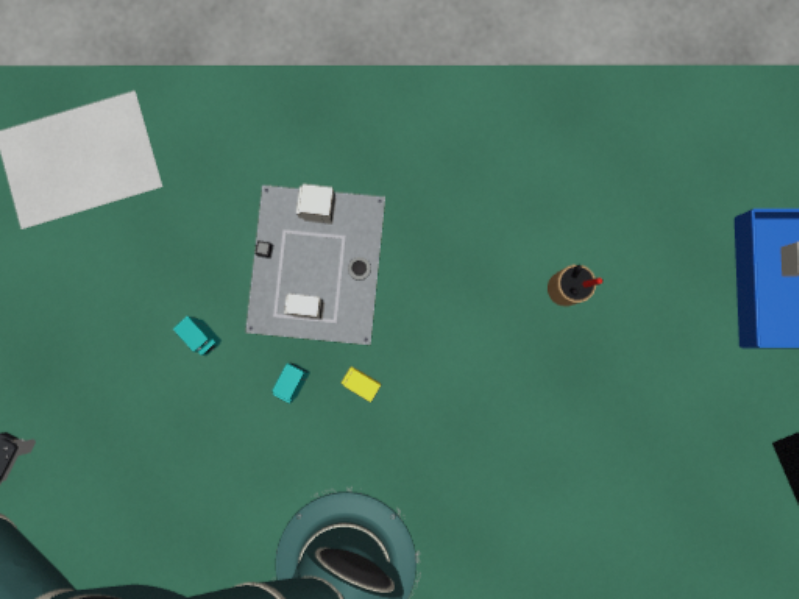

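View pics/sc0.png

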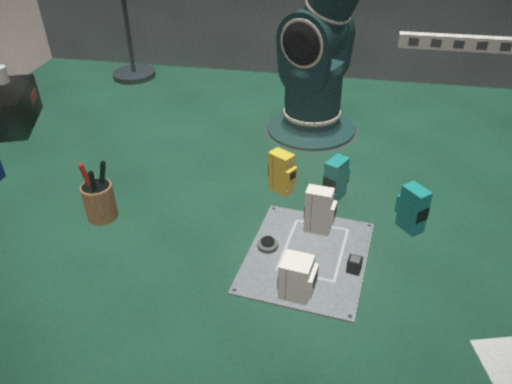

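The top view shows the plate with the module at its near end (~(303,306) in the enlarged picture) and the wide module at the far end. The button is at (359,268) and the relay at (264,249). Next I'll enlarge the plate to measure it.

```bash
python3 - <<'E'
from h import *
crop('top0',150,110,255,230,5)
crop('sc0',230,170,380,310,5)
E
```

```text
(no output)
```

View pics/top0_c150_110.png

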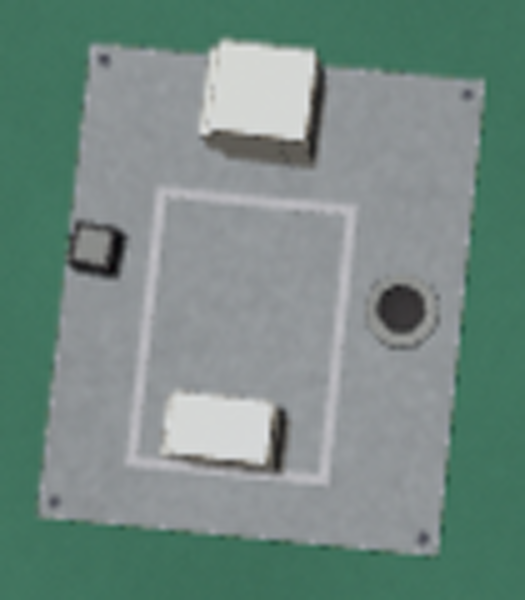

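```bash
python3 - <<'E'
from h import *
def px(p,x0=150,y0=110,s=5): return (x0+(p[0]+.5)/s-.5, y0+(p[1]+.5)/s-.5)
def R(p,z): return ray('top0',px(p),z)
pl=np.array([R(p,6) for p in[(90,43),(485,80),(438,553),(40,517)]]); z=np.array([R(p,6) for p in[(157,188),(357,206),(327,484),(127,464)]])
print(pl[:,:2].round(),z[:,:2].round())
# rigid fit of plate+zone
A=np.array([[-115,175],[135,175],[135,-125],[-115,-125],[-63,88],[63,88],[63,-88],[-63,-88]],float);B=np.vstack([pl,z])[:,:2]
a=A-A.mean(0);b=B-B.mean(0);th=np.arctan2((a[:,0]*b[:,1]-a[:,1]*b[:,0]).sum(),(a*b).sum())
Rz=np.array([[np.cos(th),-np.sin(th)],[np.sin(th),np.cos(th)]]);o=B.mean(0)-Rz@A.mean(0)
print('yaw',th,np.degrees(th),'o',o,'res',(B-(A@Rz.T+o)).round(1).tolist())
def loc(P): return (Rz.T@(P[:2]-o)).round(1)
m=[R(p,116) for p in[(168,393),(277,403),(268,468),(162,455)]]
print('mod corners',[loc(p) for p in m],'c',loc(np.mean(m,0)),np.mean(m,0))
for h in(22,26,30):print('btn',h,loc(R((401,309),h)),R((401,309),h))
print('relay',loc(R((93,246),38)),'wide',loc(R((262,91),91)))
np.savez('fit.npz',Rz=Rz,o=o)
E
```

```text
[[746. 173.]
 [722. -76.]
 [425. -47.]
 [447. 200.]] [[653. 130.]
 [642.   4.]
 [467.  22.]
 [480. 146.]]
yaw -1.664749609721839 -95.38312658311234 o [560.7711381   75.17277631] res [[0.1, -0.1], [-0.4, -0.2], [1.1, 0.6], [-0.2, -1.7], [-1.0, 0.1], [-0.7, 0.1], [0.2, 1.3], [0.8, 0.1]]
mod corners [array([-25.4, -50.5]), array([ 37.3, -50.3]), array([ 36. , -87.9]), array([-25. , -86.1])] c [  5.7 -68.7] [491.83992846  75.91866406 116.        ]
btn 22 [97.6 23. ] [574.54875204 -24.17077591  22.        ]
btn 26 [97.8 22.5] [573.98642587 -24.33272427  26.        ]
btn 30 [98.  21.9] [573.4240997  -24.49467263  30.        ]
relay [-92.7  41.8] wide [  7.1 135. ]
```

>>> drive_tool(targets=[[-15,-15,0,0],[-15,-15,0,0],[-15,-15,0,0],[-15,-15,0,0],[-15,-15,0,0],[-15,-15,0,0],[-15,-15,0,0],[-15,-15,0,0],[-15,-15,0,0],[-15,-15,0,0],[-15,-15,0,0],[-15,-15,0,0]], gripper=0)

```text
t: 1.1
position: [355.3, 321.7, 205.3]
eef_rot: [[-0.901, 0.434, -0.0], [0.434, 0.901, -0.0], [0.0, -0.0, -1.0]]
force: [-0.3, -0.6, 0.7]
width: 0.188
```

>>> drive_tool(targets=[[-15,-15,0,0],[-15,-15,0,0],[-15,-15,0,0],[-15,-15,0,0],[-15,-15,0,0],[-15,-15,0,0],[-15,-15,0,0],[-15,-15,0,0],[-15,-15,0,0],[-15,-15,0,-6.8],[0,0,0,-6.8],[0,0,0,-6.7]])

```text
t: 2.1
position: [425.5, 121.4, 205.3]
eef_rot: [[-0.996, 0.091, -0.0], [0.091, 0.996, -0.0], [0.0, -0.0, -1.0]]
force: [0.1, 0.3, -0.9]
width: 0.005
```

>>> drive_tool(targets=[[-5,-10,0,0],[-5,-10,0,0],[-5,-10,0,0],[-5,-9,0,0],[0,0,0,0]])

```text
t: 2.52
position: [441.9, 80.3, 205.4]
eef_rot: [[-0.995, 0.096, -0.0], [0.096, 0.995, -0.0], [0.0, -0.0, -1.0]]
force: [0.4, -0.4, -1.3]
width: 0.006
```

```bash
python3 - <<'E'
from h import *
f=np.load('fit.npz');Rz,o=f['Rz'],f['o']
snap('wrist','w1');snap('top','top1'); s=manip.state(); print(s['t'],s['position'],Rz.T@(s['position'][:2]-o))
w=cv2.imread('pics/w1.png');t=cv2.resize(cv2.imread('pics/top1.png')[120:230,140:265],None,fx=3.49,fy=3.49)[:384]
def P(x,y,z): return np.append(Rz@[x,y]+o,z)
print('pred module top',proj('w1',[P(x,y,116) for x,y in[(-27,-50.7),(39,-50.7),(39,-86.7),(-27,-86.7)]]).round().tolist())
print('btn',proj('w1',[P(97.8,22.5,26)]).round())
cv2.imwrite('pics/w1x.png',w)
E
```

```text
2.6167 [441.31601525  82.02528586 205.31897659] [   4.38440914 -119.57115129]
pred module top [[286.0, 255.0], [222.0, 255.0], [221.0, 223.0], [287.0, 222.0]]
btn [[189. 274.]]
```

View pics/w1x.png

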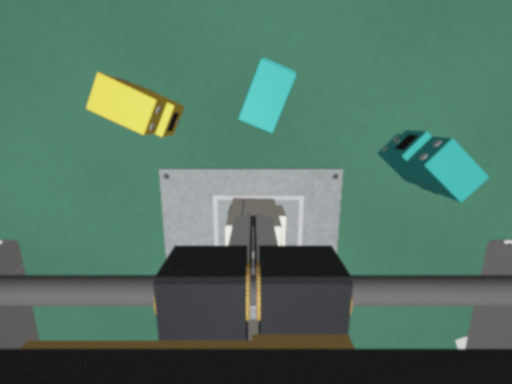

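>>> drive_tool(targets=[[0,1,12.6,0],[0,0,12.6,0],[0,0,12.6,0],[0,0,12.6,0],[0,0,12.6,0],[0,0,12.6,0],[0,0,12.6,0],[0,0,12.6,0],[0,0,0,0]])

```text
t: 3.37
position: [440.2, 83.4, 102.9]
eef_rot: [[-0.996, 0.093, -0.003], [0.093, 0.996, -0.001], [0.003, -0.001, -1.0]]
force: [-1.7, -0.2, -0.2]
width: 0.006
```

>>> drive_tool(targets=[[-5,0,0,0],[-5,0,0,0],[-5,0,0,0],[-5,0,0,0],[-4,0,0,0],[-4,0,0,0],[-4,0,0,0],[-4,0,0,0],[-4,0,0,0],[-4,0,0,0],[0,0,0,0]])

```text
t: 4.28
position: [486.2, 78.6, 104.7]
eef_rot: [[-0.996, 0.095, 0.0], [0.095, 0.996, -0.0], [-0.0, -0.0, -1.0]]
force: [-0.5, 1.1, 0.1]
width: 0.004
```

```bash
python3 - <<'E'
from h import *
f=np.load('fit.npz');Rz,o=f['Rz'],f['o']
snap('scene','sc1'); s=manip.state(); print(s['t'],s['position'],Rz.T@(s['position'][:2]-o),s['force'])
crop('sc1',230,150,380,310,4)
E
```

```text
4.3333 [485.71193052  78.62090414 104.61639428] [  3.6087682  -75.05165568] [-0.47528378 -0.01457453 -0.34072257]
```

View pics/sc1_c230_150.png

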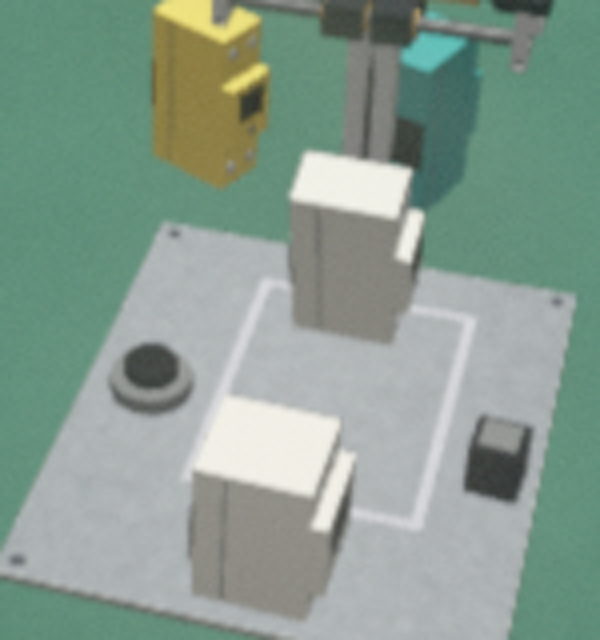

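```bash
python3 - <<'E'
from h import *
f=np.load('fit.npz');Rz,o=f['Rz'],f['o']
def P(x,y,z): return np.append(Rz@[x,y]+o,z)
for z in(6,116):print(z,((proj('sc1',[P(39,-50.7,z),P(-27,-50.7,z),P(39,-86.7,z),P(-27,-86.7,z)])-[230,150])*4).round().tolist())
a=cv2.imread('pics/sc0.png')[150:310,230:380];cv2.imwrite('pics/cmp.png',cv2.resize(a,None,fx=4,fy=4,interpolation=cv2.INTER_CUBIC))
for x0,x1,u,v in[(293,325,0,0)]: print(ray('sc1',(230+293/4,150+325/4),6),ray('sc1',(230+390/4,150+340/4),6),[Rz.T@(ray('sc1',(230+p[0]/4,150+p[1]/4),6)[:2]-o) for p in[(295,325),(390,341)]])
E
```

```text
6 [[285.0, 322.0], [399.0, 343.0], [299.0, 284.0], [411.0, 304.0]]
116 [[292.0, 164.0], [414.0, 184.0], [307.0, 128.0], [426.0, 147.0]]
[508.59984199  46.15711212   6.        ] [511.14694804 101.47841256   6.        ] [array([ 32.69229937, -49.54139475]), array([-21.69931817, -51.01767755])]
```

View pics/cmp.png

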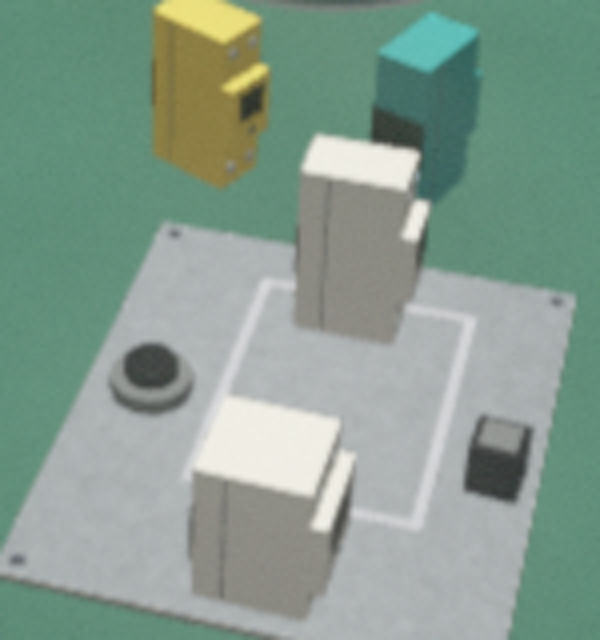

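The bottom edge has stayed put while the top has moved forward, so the module is tipping rather than sliding. I'll keep pushing.

>>> drive_tool(targets=[[-4,0,0,0],[-4,0,0,0],[-4,0,0,0],[-4,0,0,0],[-4,0,0,0],[-3,0,0,0],[0,0,0,0],[0,0,0,0],[0,0,0,0],[0,0,0,0],[0,0,0,0],[0,0,0,0]])

```text
t: 5.33
position: [508.3, 76.6, 104.7]
eef_rot: [[-0.996, 0.094, 0.0], [0.094, 0.996, -0.0], [-0.0, -0.0, -1.0]]
force: [0.3, 0.2, -1.2]
width: 0.006
```

```bash
python3 - <<'E'
from h import *
f=np.load('fit.npz');Rz,o=f['Rz'],f['o']
snap('scene','sc2'); snap('top','top2'); s=manip.state(); print(s['t'],s['position'],Rz.T@(s['position'][:2]-o),s['force'])
crop('sc2',230,150,380,310,4)
E
```

```text
5.4333 [508.30011246  76.552583   104.69795602] [  3.5488543  -52.36905605] [-0.22777476 -0.23129813 -0.27050387]
```

View pics/sc2_c230_150.png

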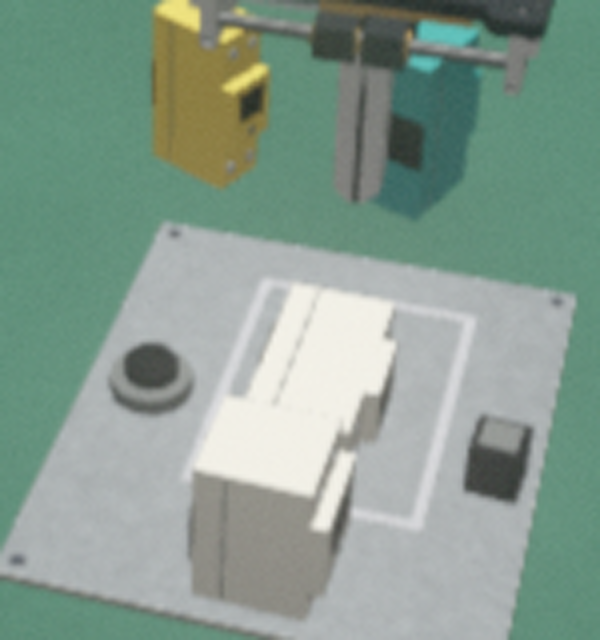

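The module lies flat inside the outline, its base end at crop row ~290. Next I'll triangulate the button cap from both views.

```bash
python3 - <<'E'
from h import *
f=np.load('fit.npz');Rz,o=f['Rz'],f['o']
def px(p,x0,y0,s): return np.array((x0+(p[0]+.5)/s-.5, y0+(p[1]+.5)/s-.5))
a=px((401,309),150,110,5); b=px((151,366),230,150,4)
from scipy.optimize import least_squares
r=least_squares(lambda X:np.r_[proj('top0',X)[0]-a,proj('sc0',X)[0]-b],[574,-24,26])
print(r.x,r.fun,Rz.T@(r.x[:2]-o))
crop('top2',150,110,255,230,5)
E
```

```text
[574.67246682 -24.01257687  20.94705061] [-0.03748878  0.00782439 -0.02702772  0.00048964] [97.44375486 23.14510456]
```

>>> drive_tool(targets=[[0,0,-15,0],[0,0,-15,0],[0,0,-15,0],[-7,-9,0,0],[-7,-9,0,0],[-7,-9,0,0],[-7,-9,0,0],[-7,-9,0,0],[-7,-9,0,0],[-7,-9,0,0],[-7,-9,0,0],[0,0,0,0]])

```text
t: 6.43
position: [558.2, -2.9, 149.5]
eef_rot: [[-0.995, 0.097, 0.0], [0.097, 0.995, -0.001], [-0.0, -0.001, -1.0]]
force: [-0.1, 0.0, -0.1]
width: 0.005
```

View pics/top2_c150_110.png

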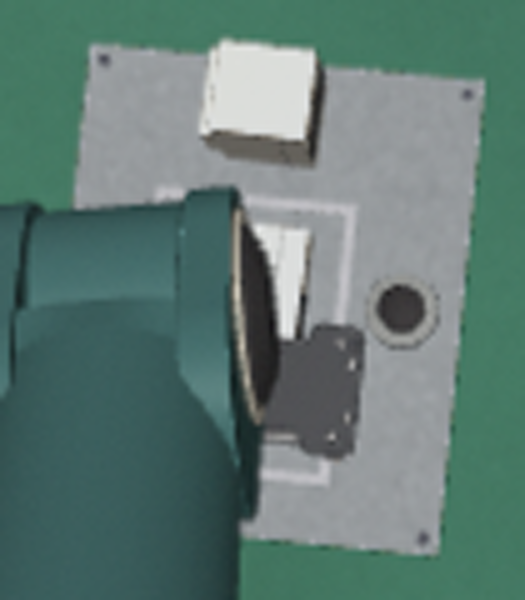

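>>> drive_tool(targets=[[-6,-6.5,0,0],[-6,-6.5,0,0],[-6,-6.5,0,0],[0,0,20,0],[0,0,20,0],[0,0,20,0],[0,0,20,0],[0,0,18,0],[0,0,14,0],[0,0,4,0],[0,0,0,0],[0,0,0,0]])

```text
t: 7.43
position: [573.8, -21.8, 34.2]
eef_rot: [[-0.996, 0.095, 0.0], [0.095, 0.996, -0.0], [-0.0, -0.0, -1.0]]
force: [-1.2, 0.3, -0.1]
width: 0.002
```

>>> drive_tool(targets=[[0,-2,3,0],[0,0,3,0],[0,0,3,0],[0,0,1,0],[0,0,1,0],[0,0,1,0],[0,0,1,0],[0,0,0,0],[0,0,0,0]])

```text
t: 8.18
position: [573.9, -23.8, 21.9]
eef_rot: [[-0.996, 0.095, 0.001], [0.095, 0.996, 0.0], [-0.001, 0.0, -1.0]]
force: [-3.9, -2.3, 23.8]
width: 0.007
```

>>> drive_tool(targets=[[0,0,-0.7,0],[0,0,0,0],[0,0,0,0]])

```text
t: 8.43
position: [573.7, -23.8, 22.1]
eef_rot: [[-0.996, 0.095, 0.001], [0.095, 0.996, -0.0], [-0.001, -0.0, -1.0]]
force: [-0.9, -1.8, 13.9]
width: 0.003
```

>>> drive_tool(targets=[[0,0,-1,0],[0,0,0,0],[0,0,0,0]])

```text
t: 8.68
position: [573.7, -23.8, 22.7]
eef_rot: [[-0.996, 0.094, 0.001], [0.094, 0.996, -0.0], [-0.001, -0.0, -1.0]]
force: [2.1, -2.2, 5.3]
width: 0.006
```

>>> drive_tool(targets=[[0,0,-2,0],[0,0,0,0],[0,0,0,0]])

```text
t: 8.93
position: [573.2, -23.5, 24.5]
eef_rot: [[-0.996, 0.094, 0.0], [0.094, 0.996, -0.0], [-0.0, 0.0, -1.0]]
force: [1.6, -1.6, 3.5]
width: 0.003
```

>>> drive_tool(targets=[[0,0,-2,0],[0,0,0,0],[0,0,0,0]])

```text
t: 9.18
position: [573.0, -23.3, 26.3]
eef_rot: [[-0.996, 0.094, -0.0], [0.094, 0.996, 0.0], [0.0, 0.0, -1.0]]
force: [1.7, -0.7, 2.7]
width: 0.005
```

The force profile shows a hard stop at z≈22 mm (5 N just above it) and a spring over about 6 mm above that, so the button was fully down. I'll retreat and check.

>>> drive_tool(targets=[[0,0,-5,0],[0,0,-15,0],[0,0,-25,0],[0,0,-25,0],[0,0,-25,0],[0,0,-25,0],[5,-15,-20,0],[5,-20,-10,0],[5,-20,0,0],[5,-20,0,0],[5,-20,0,0],[0,0,0,0]])

```text
t: 10.18
position: [537.5, -119.4, 176.6]
eef_rot: [[-0.995, 0.099, -0.001], [0.099, 0.995, -0.001], [0.001, -0.001, -1.0]]
force: [-0.0, -0.4, -0.7]
width: 0.003
```

>>> drive_tool(targets=[[5,-15,0,0],[5,-15,0,0],[5,-15,0,0],[5,-10,0,0],[0,0,0,0]])

```text
t: 10.6
position: [513.0, -170.2, 176.4]
eef_rot: [[-0.995, 0.097, -0.001], [0.097, 0.995, -0.0], [0.001, -0.0, -1.0]]
force: [0.2, -0.7, 0.4]
width: 0.002
```

```bash
python3 - <<'E'
from h import *
snap('top','top3');snap('scene','sc3'); s=manip.state(); print(s['t'],s['position'],s['force'])
a=cv2.resize(cv2.imread('pics/top3.png')[110:230,150:255],None,fx=4,fy=4,interpolation=cv2.INTER_CUBIC)
b=cv2.resize(cv2.imread('pics/sc3.png')[190:310,235:330],None,fx=4,fy=4,interpolation=cv2.INTER_CUBIC)
cv2.imwrite('pics/fin.png',np.hstack([a,b])); print(a.shape,b.shape)
E
```

```text
10.7 [ 514.27989713 -168.03338554  176.39829365] [ 0.6763532   0.5001412  -0.09122784]
(480, 420, 3) (480, 380, 3)
```

View pics/fin.png

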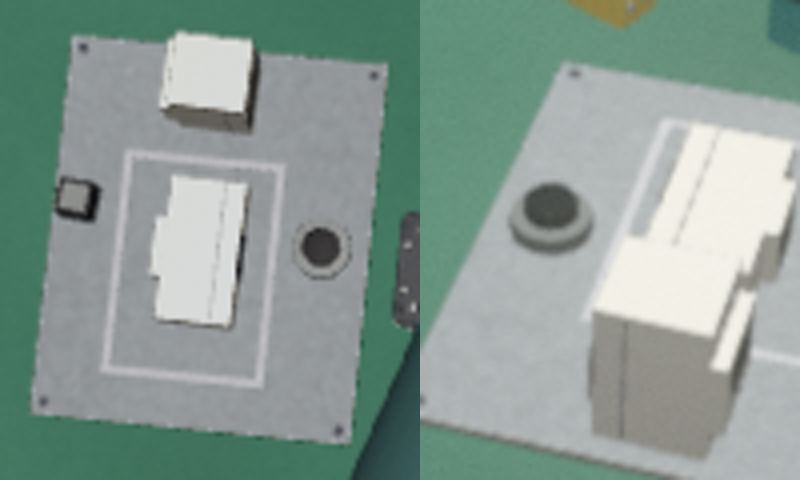

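The module lies flat, well inside the outline: top view (150–248, 178–327) against an outline of about (100–285, 152–385). The button cap is up again, and the wide module and relay haven't moved. Handing in.

```bash
python3 -c "
from rig import manip; print(manip.state()['t'],manip.sign_off())"
```

```text
the job is handed in; nothing more can be done
10.7 None
```

I tipped the module over with the shut fingers near its top, and it came down flat on its broad side inside the outline. Then I pressed the button fully down, released it, and handed the job in at 10.7 s.

- **Module:** the last top view shows it lying wholly inside the outline, with clear margin on all sides.
- **Button:** it hit a hard stop at z ≈ 22 mm with a spring over about 6 mm above it, so it reached full travel. The highest force I read was 24 N. It looks to be up again in the last pictures.
- **Other things:** the wide module and relay look unmoved in the last pictures. I did not check the tool cup or the coloured look-alikes again at the end; the arm gave them a wide berth. At hand-in the arm was well clear of everything, with the force reading near zero.
- **One disagreement:** before the press, the two cameras put the button's top at about 21 mm, but contact showed it at about 28 mm. I approached slowly and relied on the measured force instead.

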